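# Hook the remote caddy out from under the TV shelf

### The arm

A 7-joint arm with a two-finger parallel gripper is mounted at the origin on the work surface. World frame = base frame: x ahead of the robot, y to its left, z up, the work surface at z = 0. Lengths are in m, angles in degrees, forces in N, time in s.
With the tool pointing down it reaches from about 0.4 to 0.9 m from the base axis. Payload 5.5 kg.
Tool frame: the origin (TCP) lies on the centre line of the jaws, within the pads' length; the fingertips stand nose_length ahead of it and the grasp point (between the pads) lies 5 mm behind it (nose_length is the distance from the TCP to the fingertips, in m); z points along the fingers, y is the line along which they close (so a half turn about z gives the same grasp; the last joint's range is limited). The gripper opens to 85 mm and grips with 20 to 120 N. Pads are 22 mm wide; open, the fingers measure 114 mm over their backs; the gripper's body (76 mm by 85 mm) begins 54 mm behind the grasp point. The pads swing forward as they close: fully open they stand 13 mm farther back than shut.
Start: joints at [-48.346, 28.699, -24.465, 88.831, 12.651, 65.22, -12.049], TCP at [0.291, 0.581, 0.245] pointing down, gripper open.
Joint ranges: [-164.97, 164.97], [-17.58, 116.51], [-87.97, 89.64], [11.32, 138.91], [-80.73, 260.73], [10.89, 115.49], [-147.41, 147.41]. Speed limits (degrees/s): [147.25, 147.25, 180, 180, 180, 180, 180].

### API

Orientations are given as a 3x3 rotation matrix whose columns are the frame's x, y, z axes.
In Python, from workcell import state, get_image, finish_job, nose_length gives the robot as it stands.
- The arm moves only by the shell command python3 -m pendant 'ROWS' [FORCE]. ROWS is JSON, a list of rows, each an object of numbers: "x", "y", "z": the shift along the tool's x, y, z scaled (see below); "wx", "wy", "wz": the turn, a rotation vector about the tool's x, y, z scaled (see below); "hand": the opening, from 0 (shut) to 1 (fully open). In form: [{"x": .., "y": .., "z": .., "wx": .., "wy": .., "wz": .., "hand": ..}, ...]. A call has 1 to 20 rows; each row shifts and turns the commanded pose from where the row before left it, along the tool's axes as they then stand; what a row does not reach is not made up. The controller multiplies each number of a shift by 8 cm and each number of a turn by 30 degrees. A row lasts 1/8 s, in which the tool goes at most 62.5 mm and 10.7 degrees, less where a joint would pass 70% of its speed; a pose out of reach is approached as far as the arm can. A call with a number of a shift or a turn outside -1 to 1 is refused whole. A call with a gripper value outside its range is refused whole. The fingers move at their own pace and stop on an object; FORCE is the grip in N (left out, the last holds). Time passes only in rows, so rows that do not move let the fingers close. It gives the time, the measured TCP pose, the force, the opening and the grip force at its end, in the units of the state.
- state(): the state, without advancing time (a new reading comes with each control period).
- get_image(name): name is "scene" or "top" or "wrist"; returns a dict with "color" (420x560x3 uint8, red, green, blue), "vertical_fov" (degrees; the focal length in pixels is half the picture's height over the tangent of half this angle, whatever the lens; pixels are square), "cx", "cy" (the principal point, pixels), "rvec" (rotation vector, rad) and "tvec" (3), from world to camera coordinates, as OpenCV has them. Camera axes: x right, y down, z forward; pixel columns grow to the right and rows downward; lengths in m; the calibration is good to about 2 mm. A picture is of the moment at which its call begins. There is no depth.
- finish_job(): hands the job in; it is judged then, once.
The state is a dict: "t": time; "joint_positions": joint angles; "qd": joint speeds; "joint_efforts": joint torques, N m; "tool_pos": TCP position; "tcp_rot": TCP orientation; "wrist_force": force on the tool from outside, world axes, zero at the start; "moment": the same for the moment, N m; "width": opening from 0.0 (shut) to 1.0 (fully open); "grip_force": force on a finger pad.
Only numpy, scipy, OpenCV 4.12 (cv2) and the standard library are available. Lean on these libraries where they do the work, as an engineer would, in place of code of your own. Each camera call takes 0.05 s, during which the arm holds its last target. There are 200 camera calls.

### The job

The black remote-control caddy has been pushed back under the glass TV shelf. Take the steel hook from its rest, hook it behind the caddy's near rim and, touching the caddy with the hook only, draw it out until it is pressed squarely and firmly, but not hard, against the middle of the parking rail's blue buffer, and leave it resting there with the remote still inside. Lay the hook back in its rest and disturb nothing else on the table.

Things in the scene. Friction and masses are not known exactly. Their poses are not given: they have to be found in the camera images.
- hook_grip (a point): Centre of the hook's orange square handle (80 long x 20 wide x 24 high; grip from above across the 20, with 60 N or more so that it does not swivel). x runs along the 10 mm steel shaft to the prong end, z is up, y across. At x = +210 mm the shaft bends straight down into a 10 mm prong, its tip 70 mm below the axis. Behind the handle a 10 mm neck ends in a brass ball (24 mm dia, centre x = -86)
- hook_tip (a point): Lowest point of the hook's prong: in the hook's frame at (210, 0, -70) mm from hook_grip; same axes.
- hook: The whole hook, 220 g; origin and axes are those of hook_grip.
- rest: Fixed dark wooden rest of the hook: base 150 x 70 x 10 mm, origin under its centre, x along the hook as it lies, prong end to +x. Posts at x = -55 and +55 mm (8 thick) bear upward-open brass V notches (90 degrees, 48 mm wide at the top, tops 127 mm above the table) that hold the neck and the shaft, one each side of the handle. The prong hangs freely.
- rest_home (a point): Where the centre of the handle lies with the hook in its rest: 110 mm above the rest's origin, same axes as the hook (it may lie 11 mm off along x either way). Lowered over the notches and let go, the hook centres itself across.
- caddy: Loose open black box with red lining: 180 (x) x 130 (y) x 60 high, walls and floor 5 mm, origin under its centre; 0.4 to 0.65 kg plus the 110 g remote. Its near wall is the +y one (inner face at y = +60, outer at +65), towards the parking rail. It slides on the table with some 2 to 6 N of friction (not measured). Keep the robot's hand off it.
- near_rim (a point): Middle of the top edge of the caddy's near wall, (0, 62.5, 60) mm in its frame; the hook goes behind this, down into the caddy.
- remote: White remote control, 155 x 44 x 20 mm, lying lengthwise in the far half of the caddy; leaves 65 mm free behind the near wall. Origin under its centre.
- tvshelf: Fixed clear glass shelf, 460 (x) x 290 (y), underside 200 mm above the table, with four 18 mm steel legs at (+-210, +-125) mm, a black set-top box on its far part. Origin on the table under its centre; its open edge is the one at y = +145, towards the rail.
- rail: Parking rail fixed to the table: oak bar 170 (x) x 24 (y) x 44 high, origin under its centre, with a blue buffer plate (130 wide, 9 to 43 mm above the table) on its -y side, facing the caddy. The buffer's screws are set differently every time: its free face stands anywhere from y = -22 to -46 mm, and this is not measured: find it by feel.
- buffer_line (a point): Middle of the bar's -y face, (0, -12, 26) mm in the rail's frame, behind the buffer. The buffer is sprung, about 5 N per mm, 6 mm travel. The caddy is seated when pressed on it with 6 to 12 N for half a second, still hooked, long wall flat on it, middles in line; over 16 N overloads the screws. Once let off, the caddy may creep back about a mm and the buffer stays lightly loaded.
- mug: Bystander: blue mug, 80 mm dia, 90 high, on the table; origin under its centre.
- candle: Bystander: amber glass jar candle, 72 mm dia, 75 high; origin under its centre.
- remote2: Bystander: second white remote, lying on the magazine.
- bowl: Bystander: white bowl, 120 mm dia, 45 high.
- napkin_ring: Bystander: brass ring, 48 mm dia, 30 high, standing on the table.
- matchbox: Bystander: red matchbox, 55 x 36 x 16 mm.

How it is judged (in metres and radians):
On the way, in this order (a step that is already met when the one before it is completed fails the run):
1. the hook is lifted out of its rest (height (world z) of hook_grip above 0.13 m), for 0.2 s.
2. the prong is down inside the caddy, behind the near wall (y of hook_tip in the frame of caddy between 0 and 0.062 m and x of hook_tip in the frame of caddy between -0.086 and 0.086 m and z of hook_tip in the frame of caddy below 0.048 m), for 0.2 s.
3. still hooked, the caddy is pressed on the buffer with more than 5 N (all of step 2 and contact force between caddy and rail above 5 N), for 0.3 s.
At the end, for the whole second after the job is handed in: The caddy stands flat, at rest and touching the buffer (force above 0.1 N), within 30 mm of the rail's middle and within 0.07 rad of parallel to it, the remote in it; the hook lies at rest in both notches of its rest, within 10 mm across and 20 mm along (contact force between caddy and rail above 0.1 N and y of caddy in the frame of rail between -0.114 and -0.078 m and x of caddy in the frame of rail between -0.03 and 0.03 m and angle between the x axis of caddy and the x axis of rail, either way round below 0.07 rad and angle between caddy's own z axis and vertical below 0.05 rad and linear speed of caddy below 0.02 m/s and x of remote in the frame of caddy between -0.09 and 0.09 m and y of remote in the frame of caddy between -0.065 and 0.065 m and z of remote in the frame of caddy below 0.05 m and x of hook in the frame of rest between -0.02 and 0.02 m and y of hook in the frame of rest between -0.01 and 0.01 m and z of hook in the frame of rest between 0.1 and 0.12 m and contact force between hook and rest above 0.5 N and linear speed of hook below 0.05 m/s).
It fails at once if the caddy is pressed on the rail with more than 16 N, or the hook bears on the caddy with more than 25 N (contact force between caddy and rail above 16 N or contact force between hook and caddy above 25 N).
It fails at once if the robot itself touches the caddy (contact force between any of the fingers, the arm and caddy above 0.5 N).
It fails at once if the caddy is tipped by more than 0.25 rad (angle between caddy's own z axis and vertical above 0.25 rad).
It fails at once if the glass shelf is struck with more than 10 N (contact force between any of hook, the fingers, the arm and tvshelf above 10 N).
It fails at once if a bystander is moved by more than 20 mm (distance of any of mug, candle, remote2, bowl, napkin_ring, matchbox from where it was at the start of the episode above 0.02 m).
It also fails if it takes over 67 s, if anything falls off the work surface, if the arm or the gripper's body presses on something with over 40 N, if the wrist force passes 120 N, or if a joint passes its speed limit or range.

## Working session

There is one attempt and no reset: what is moved stays moved. The work goes in short steps, Python scripts to look and compute and a shell command to move; the robot and the scene stay as the last step left them, time stands still between calls to the robot, and variables do not carry over. Pictures are saved under pics/ and viewed, at most 12 in all, crops included, and the job is handed in when it is done.

```bash
mkdir -p pics; ls; cat > h.py <<'E'
import numpy as np, cv2
from workcell import state, get_image, finish_job, nose_length
def cam(im):
    H=im["color"].shape[0]; f=H/2/np.tan(np.radians(im["vertical_fov"])/2)
    R=cv2.Rodrigues(np.array(im["rvec"],float))[0]; t=np.array(im["tvec"],float)
    return f,R,t
def ray(im,u,v,z):
    f,R,t=cam(im); d=R.T@np.array([(u-im["cx"])/f,(v-im["cy"])/f,1]); c=-R.T@t
    return c+d*(z-c[2])/d[2]
def px(im,p):
    f,R,t=cam(im); q=R@np.array(p)+t; return q[:2]/q[2]*f+[im["cx"],im["cy"]]
def snap(cam_,name):
    im=get_image(cam_); cv2.imwrite("pics/%s.png"%name,im["color"][:,:,::-1]); np.save("pics/%s.npy"%name,im,allow_pickle=True); return im
def load(name): return np.load("pics/%s.npy"%name,allow_pickle=True).item()
E
python3 - <<'E'
from h import *
for n in("scene","top"):
    im=snap(n,n+"0"); f,R,t=cam(im); print(n,f,im["cx"],im["cy"],-R.T@t)
a=[cv2.imread("pics/%s0.png"%n) for n in("top",)]
print(state(),nose_length if not callable(nose_length) else nose_length())
E
```

```text
pics
scene 503.0648737958906 272.05808117335755 212.76707012903674 [1.42927635 0.81264671 1.11218076]
top 469.6960431480718 273.2163342269805 202.531736657866 [0.24580985 0.05584256 1.7357367 ]
{'t': 0.1, 'joint_positions': array([-48.34496883,  28.74749977, -24.45501363,  88.88419891,
        12.65138969,  65.21867779, -12.04885257]), 'qd': array([-0.02110171, -0.13094127,  0.01191766, -0.05632336,  0.10600329,
       -0.02708402,  0.02241154]), 'joint_efforts': array([-1.14258376e-02, -5.70810199e+01, -5.83956107e+00, -2.81747121e+01,
        1.02589335e-02,  5.54235405e-03,  2.98928498e-06]), 'tool_pos': array([0.29055887, 0.58079535, 0.24438373]), 'tcp_rot': array([[-8.94380917e-01,  4.47305393e-01, -8.13003754e-04],
       [ 4.47306127e-01,  8.94379685e-01, -1.48605083e-03],
       [ 6.24154909e-05, -1.69275707e-03, -9.99998565e-01]]), 'wrist_force': array([-0.48393196,  0.1913393 , -0.46606329]), 'moment': array([0.0561894 , 0.03734826, 0.02298404]), 'grip_force': 0.0, 'width': 0.9951442244304437} 0.014
```

View pics/top0.png

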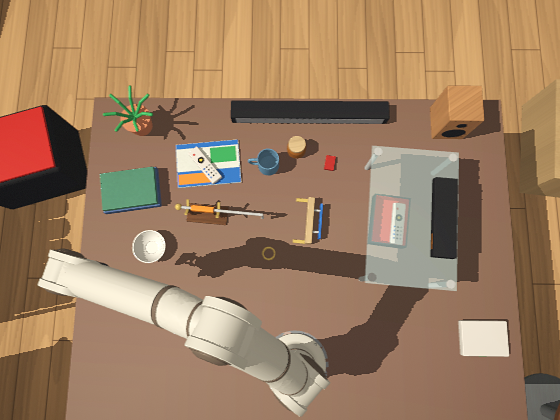

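View pics/scene0.png

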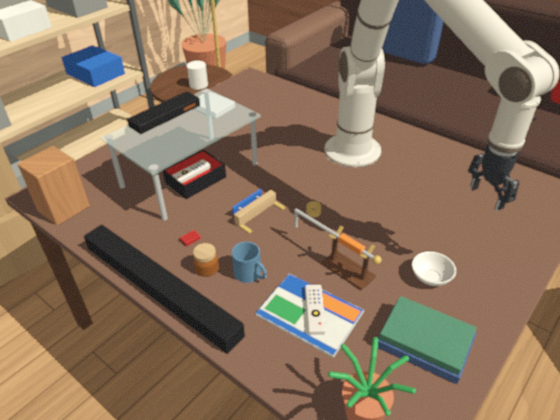

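```bash
python3 - <<'E'
from h import *
a=cv2.imread("pics/top0.png"); c=cv2.resize(a[185:265,285:425],None,fx=5.7,fy=5.7,interpolation=cv2.INTER_CUBIC)
cv2.imwrite("pics/c1.png",c)
im=load("top0"); hsv=cv2.cvtColor(a,cv2.COLOR_BGR2HSV)
def m(n,lo,hi,box,z):
    x0,y0,x1,y1=box; k=np.zeros(a.shape[:2],np.uint8); k[y0:y1,x0:x1]=cv2.inRange(hsv,lo,hi)[y0:y1,x0:x1]
    nn,l,s,_=cv2.connectedComponentsWithStats(k); i=1+np.argmax(s[1:,4]); p=np.argwhere(l==i)[:,::-1].astype(np.float32)
    r=cv2.minAreaRect(p); w=[ray(im,*q,z)[:2] for q in cv2.boxPoints(r)]; 
    print(n,s[i,4],r,np.round(np.mean(w,0),4),"corners",np.round(w,3).tolist())
m("handle",(8,170,150),(16,255,255),(185,200,235,225),.118)
m("blue",(100,150,80),(120,255,255),(305,190,335,250),.043)
m("oak",(12,60,120),(25,200,255),(285,185,325,250),.044)
m("match",(0,180,100),(6,255,255),(315,150,345,175),.016)
m("mug",(95,80,50),(115,255,255),(245,140,285,180),.09)
m("candle",(10,90,90),(25,255,255),(280,130,310,165),.075)
m("ring",(18,80,80),(35,255,255),(255,240,282,268),.03)
m("ball",(18,120,100),(30,255,255),(172,200,190,220),.11)
print(ray(im,265,214,.11),ray(im,242,212,.11))
E
```

```text
handle 110 ((201.79208374023438, 208.57920837402344), (22.189329147338867, 6.1692304611206055), 5.710593223571777) [0.5342 0.3323] corners [[0.527, 0.372], [0.549, 0.371], [0.542, 0.293], [0.52, 0.294]]
blue 82 ((319.9977722167969, 221.033203125), (2.394684076309204, 34.12425231933594), 3.814074993133545) [ 0.5058 -0.0878] corners [[0.443, -0.079], [0.569, -0.088], [0.568, -0.097], [0.443, -0.088]]
oak 1382 ((304.5, 222.5), (53.0, 39.0), 90.0) [ 0.5004 -0.0313] corners [[0.597, 0.04], [0.598, -0.103], [0.404, -0.101], [0.402, 0.039]]
match 132 ((329.4189453125, 162.4864959716797), (9.206343650817871, 14.302711486816406), 9.462322235107422) [ 0.734  -0.1273] corners [[0.709, -0.106], [0.765, -0.115], [0.759, -0.149], [0.703, -0.14]]
mug 485 ((266.16717529296875, 160.05995178222656), (28.30745506286621, 24.263534545898438), 38.1572265625) [0.7206 0.1099] corners [[0.717, 0.178], [0.79, 0.124], [0.724, 0.042], [0.652, 0.096]]
candle 798 ((294.5, 147.0), (34.0, 29.0), 90.0) [0.7757 0.0067] corners [[0.841, 0.061], [0.841, -0.047], [0.711, -0.046], [0.71, 0.06]]
ring 68 ((268.0, 253.0), (12.0, 12.0), 90.0) [0.3886 0.1002] corners [[0.41, 0.122], [0.41, 0.079], [0.367, 0.078], [0.367, 0.122]]
ball 33 ((178.0, 206.5), (6.0, 5.0), 0.0) [0.5423 0.4181] corners [[0.533, 0.428], [0.551, 0.429], [0.551, 0.408], [0.533, 0.407]]
[0.51826841 0.11050715 0.11      ] [0.52465742 0.19148645 0.11      ]
```

View pics/c1.png

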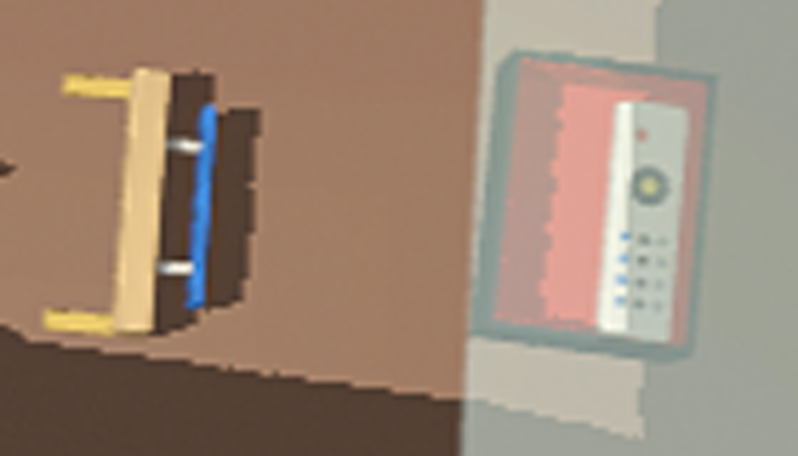

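```bash
python3 - <<'E'
from h import *
im=load("top0")
P=lambda U,V,z: ray(im,285+(U+.5)/5.7-.5,185+(V+.5)/5.7-.5,z)[:2]
for n,z,pts in (("rail",.044,[(133,70),(168,70),(155,330),(113,330)]),("caddyfar",.06,[(715,75),(690,355)]),("near bot",0,[(500,62),(470,335)]),("near in",.06,[(520,65),(495,320)]),("tops in TL,TR,BR,BL",.06,[(520,65),(707,85),(685,345),(495,320)]),("shelf edge",.206,[(484,0),(460,456)]),("buf",.043,[(215,105),(205,305)])):
    w=[P(*p,z) for p in pts]; print(n,np.round(w,4).tolist(),np.round(np.mean(w,0),4))
E
```

```text
rail [[0.5946, -0.044], [0.5947, -0.0666], [0.4268, -0.0575], [0.4265, -0.031]] [ 0.5107 -0.0498]
caddyfar [[0.5912, -0.413], [0.4128, -0.3897]] [ 0.502  -0.4013]
near bot [[0.6111, -0.2887], [0.4303, -0.2642]] [ 0.5207 -0.2765]
near in [[0.5966, -0.2895], [0.4335, -0.269]] [ 0.515  -0.2793]
tops in TL,TR,BR,BL [[0.5966, -0.2895], [0.5846, -0.4076], [0.419, -0.3868], [0.4335, -0.269]] [ 0.5084 -0.3382]
shelf edge [[0.6047, -0.2396], [0.3397, -0.2188]] [ 0.4722 -0.2292]
buf [[0.5722, -0.0967], [0.4431, -0.0893]] [ 0.5077 -0.093 ]
```

```bash
python3 -m pendant '[{"wz":0.32},{"wz":0.32},{"wz":0.32},{"wz":0.32},{"wz":0.32},{"wz":0.33},{"wz":0.33},{"x":-0.36,"y":0.41},{"x":-0.36,"y":0.41},{"x":-0.36,"y":0.41},{"x":-0.36,"y":0.41},{"x":-0.36,"y":0.41},{"x":-0.36,"y":0.41},{"x":-0.36,"y":0.41},{"x":-0.35,"y":0.40},{"hand":1},{"hand":1}]' 80
python3 - <<'E'
from h import *
im=snap("wrist","w1"); f,R,t=cam(im); print(f,-R.T@t); s=state();print(s["tool_pos"],s["tcp_rot"],s["t"])
a=cv2.imread("pics/w1.png"); hsv=cv2.cvtColor(a,cv2.COLOR_BGR2HSV)
k=cv2.inRange(hsv,(6,150,120),(16,255,255)); n,l,st,_=cv2.connectedComponentsWithStats(k)
i=1+np.argmax(st[1:,4]); p=np.argwhere(l==i)[:,::-1].astype(np.float32); r=cv2.minAreaRect(p); b=cv2.boxPoints(r)
print(r,[ray(im,*q,.122)[:2].round(4).tolist() for q in b], ray(im,*r[0],.122))
E
```

```text
291.94380221641404 [0.2280391  0.61169046 0.37269333]
[0.29057602 0.58085261 0.24447945] [[-8.94377298e-01  4.47312761e-01 -7.36889978e-04]
 [ 4.47313364e-01  8.94376283e-01 -1.34844731e-03]
 [ 5.58792320e-05 -1.53564139e-03 -9.99998819e-01]] 0.15
((530.3115844726562, 306.57012939453125), (115.56109619140625, 42.286800384521484), 42.10873031616211) [[0.4411, 0.718], [0.4211, 0.7507], [0.5431, 0.8061], [0.5692, 0.7725]] [0.49086573 0.76097322 0.122     ]schema error: expected keys x, y, z, wx, wy, wz, hand
```

View pics/w1.png

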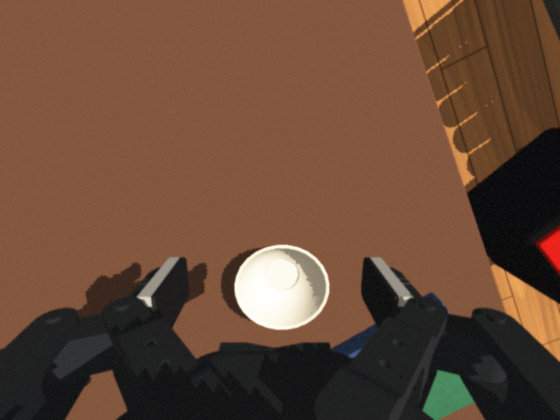

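The move was refused because every row needs all seven keys. The picture still shows the start view, with the bowl at pixel (282,285).

```bash
python3 -m pendant '[{"x":0,"y":0,"z":0,"wx":0,"wy":0,"wz":0.32,"hand":1},{"x":0,"y":0,"z":0,"wx":0,"wy":0,"wz":0.32,"hand":1},{"x":0,"y":0,"z":0,"wx":0,"wy":0,"wz":0.32,"hand":1},{"x":0,"y":0,"z":0,"wx":0,"wy":0,"wz":0.32,"hand":1},{"x":0,"y":0,"z":0,"wx":0,"wy":0,"wz":0.32,"hand":1},{"x":0,"y":0,"z":0,"wx":0,"wy":0,"wz":0.33,"hand":1},{"x":0,"y":0,"z":0,"wx":0,"wy":0,"wz":0.33,"hand":1},{"x":-0.36,"y":0.41,"z":0,"wx":0,"wy":0,"wz":0,"hand":1},{"x":-0.36,"y":0.41,"z":0,"wx":0,"wy":0,"wz":0,"hand":1},{"x":-0.36,"y":0.41,"z":0,"wx":0,"wy":0,"wz":0,"hand":1},{"x":-0.36,"y":0.41,"z":0,"wx":0,"wy":0,"wz":0,"hand":1},{"x":-0.36,"y":0.41,"z":0,"wx":0,"wy":0,"wz":0,"hand":1},{"x":-0.36,"y":0.41,"z":0,"wx":0,"wy":0,"wz":0,"hand":1},{"x":-0.36,"y":0.41,"z":0,"wx":0,"wy":0,"wz":0,"hand":1},{"x":-0.35,"y":0.40,"z":0,"wx":0,"wy":0,"wz":0,"hand":1},{"x":0,"y":0,"z":0,"wx":0,"wy":0,"wz":0,"hand":1}]' 80
cat > wm.py <<'E'
from h import *
import sys
n=sys.argv[1]
im=snap("wrist",n); f,R,t=cam(im); print(-R.T@t); s=state();print(s["tool_pos"],s["tcp_rot"].round(4).tolist(),s["t"])
a=cv2.imread("pics/%s.png"%n); hsv=cv2.cvtColor(a,cv2.COLOR_BGR2HSV)
k=cv2.inRange(hsv,(6,170,150),(14,255,255)); nn,l,st,_=cv2.connectedComponentsWithStats(k)
i=1+np.argmax(st[1:,4]); p=np.argwhere(l==i)[:,::-1].astype(np.float32); r=cv2.minAreaRect(p); b=cv2.boxPoints(r)
print(r,[ray(im,*q,.122)[:2].round(4).tolist() for q in b], ray(im,*r[0],.122))
E
python3 wm.py w2
```

```text
t: 2.15
tool_pos: [0.5374, 0.3274, 0.2448]
tcp_rot: [[0.084, 0.996, 0.001], [0.996, -0.084, -0.003], [-0.003, 0.001, -1.0]]
wrist_force: [0.8, 0.0, 0.5]
width: 1.005
grip_force: 0.0
[0.54175825 0.39620978 0.37295509]
[0.53530819 0.33024191 0.24479351] [[0.0805, 0.9968, -0.0004], [0.9968, -0.0805, -0.001], [-0.001, -0.0003, -1.0]] 2.2
((380.49395751953125, 127.00060272216797), (105.41304016113281, 33.73708724975586), 84.35944366455078) [[0.6118, 0.4298], [0.6382, 0.43], [0.6493, 0.3455], [0.6203, 0.345]] [0.62965286 0.38959097 0.122     ]
```

View pics/w2.png

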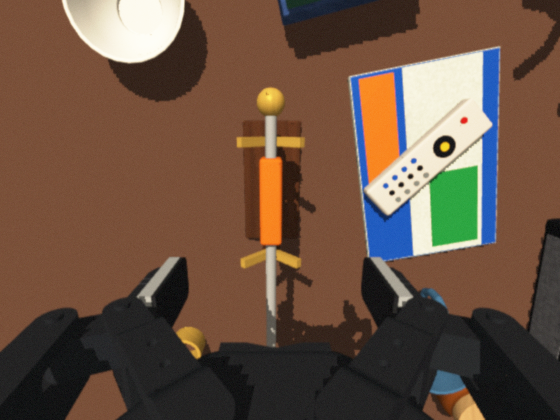

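```bash
python3 - <<'E'
from h import *
im=load("w2")
for q,z in(((270.3,158),.122),((271,245),.122),((270.5,102),.11),((270.7,330),.11),((237,142),.127),((304,142),.127),((241,263),.127),((300,263),.127)): print(q,ray(im,*q,z).round(4))
print(px(im,(.535,.33,.11)))
E
```

```text
(270.3, 158) [0.5366 0.372  0.122 ]
(271, 245) [0.5303 0.2927 0.122 ]
(270.5, 102) [0.5407 0.4175 0.11  ]
(270.7, 330) [0.5211 0.1914 0.11  ]
(237, 142) [0.5106 0.3877 0.127 ]
(304, 142) [0.5655 0.3831 0.127 ]
(241, 263) [0.5014 0.2793 0.127 ]
(300, 263) [0.5557 0.2747 0.127 ]
[272.65008969 202.41946376]
```

```bash
python3 -m pendant '[{"x":0.02,"y":-0.02,"z":0.35,"wx":0,"wy":0,"wz":0,"hand":1},{"x":0,"y":0,"z":0.35,"wx":0,"wy":0,"wz":0,"hand":1},{"x":0,"y":0,"z":0.35,"wx":0,"wy":0,"wz":0,"hand":1},{"x":0,"y":0,"z":0.35,"wx":0,"wy":0,"wz":0,"hand":1},{"x":0,"y":0,"z":0.2,"wx":0,"wy":0,"wz":0,"hand":1},{"x":0,"y":0,"z":0.15,"wx":0,"wy":0,"wz":0,"hand":1},{"x":0,"y":0,"z":0,"wx":0,"wy":0,"wz":0,"hand":1},{"x":0,"y":0,"z":0,"wx":0,"wy":0,"wz":0,"hand":0},{"x":0,"y":0,"z":0,"wx":0,"wy":0,"wz":0,"hand":0},{"x":0,"y":0,"z":0,"wx":0,"wy":0,"wz":0,"hand":0},{"x":0,"y":0,"z":0,"wx":0,"wy":0,"wz":0,"hand":0},{"x":0,"y":0,"z":0,"wx":0,"wy":0,"wz":0,"hand":0},{"x":0,"y":0,"z":0,"wx":0,"wy":0,"wz":0,"hand":0}]' 80
```

```text
t: 3.82
tool_pos: [0.5344, 0.3342, 0.1063]
tcp_rot: [[0.077, 0.997, 0.003], [0.997, -0.077, 0.001], [0.001, 0.003, -1.0]]
wrist_force: [5.5, 0.2, 3.5]
width: 0.219
grip_force: 80.6
```

```bash
python3 -m pendant '[{"x":0,"y":0,"z":-0.15,"wx":0,"wy":0,"wz":0,"hand":0},{"x":0,"y":0,"z":-0.25,"wx":0,"wy":0,"wz":0,"hand":0},{"x":0,"y":0,"z":-0.25,"wx":0,"wy":0,"wz":0,"hand":0},{"x":0,"y":0,"z":0,"wx":0,"wy":0,"wz":0,"hand":0},{"x":0,"y":0,"z":0,"wx":0,"wy":0,"wz":0,"hand":0},{"x":-0.25,"y":0.03,"z":0,"wx":0,"wy":0,"wz":0,"hand":0},{"x":-0.5,"y":0.04,"z":0,"wx":0,"wy":0,"wz":0,"hand":0},{"x":-0.5,"y":0.04,"z":0,"wx":0,"wy":0,"wz":0,"hand":0},{"x":-0.5,"y":0.04,"z":0,"wx":0,"wy":0,"wz":0,"hand":0},{"x":-0.5,"y":0.04,"z":0,"wx":0,"wy":0,"wz":0,"hand":0},{"x":-0.5,"y":0.04,"z":0,"wx":0,"wy":0,"wz":0,"hand":0},{"x":-0.5,"y":0.04,"z":0,"wx":0,"wy":0,"wz":0,"hand":0},{"x":-0.5,"y":0.04,"z":0,"wx":0,"wy":0,"wz":0,"hand":0},{"x":-0.5,"y":0.04,"z":0,"wx":0,"wy":0,"wz":0,"hand":0},{"x":-0.5,"y":0.03,"z":0,"wx":0,"wy":0,"wz":0,"hand":0},{"x":-0.4,"y":0,"z":0,"wx":0,"wy":0,"wz":0,"hand":0},{"x":-0.17,"y":0,"z":0,"wx":0,"wy":0,"wz":0,"hand":0},{"x":0,"y":0,"z":0,"wx":0,"wy":0,"wz":0,"hand":0}]'
python3 - <<'E'
from h import *
im=snap("top","top1"); s=state(); print(s["tool_pos"],s["wrist_force"],s["t"]); R=s["tcp_rot"]
tip=s["tool_pos"]+R@[-.212,0,.065]; print("tip",tip,px(im,tip),px(im,tip+[0,0,.07]))
a=cv2.imread("pics/top1.png"); cv2.imwrite("pics/c2.png",cv2.resize(a[185:265,285:425],None,fx=5.7,fy=5.7,interpolation=cv2.INTER_CUBIC))
E
```

```text
t: 6.08
tool_pos: [0.5297, -0.0936, 0.1569]
tcp_rot: [[0.079, 0.997, -0.001], [0.997, -0.079, 0.0], [-0.0, -0.001, -1.0]]
wrist_force: [-0.2, 0.6, -2.4]
width: 0.221
grip_force: 79.8
[ 0.53007073 -0.09193501  0.15699724] [-0.87104421 -0.49603536 -1.81777238] 6.125
tip [ 0.51380927 -0.30326383  0.0918459 ] [382.23796921 217.14970314] [386.66073445 213.86156012]
```

View pics/c2.png

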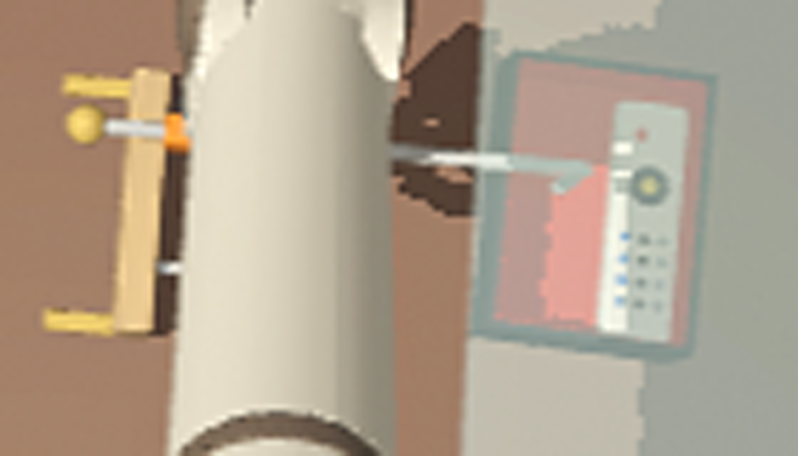

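```bash
python3 -m pendant '[{"x":0,"y":0,"z":0.17,"wx":0,"wy":0,"wz":0,"hand":0},{"x":0,"y":0,"z":0.17,"wx":0,"wy":0,"wz":0,"hand":0},{"x":0,"y":0,"z":0.17,"wx":0,"wy":0,"wz":0,"hand":0},{"x":0,"y":0,"z":0.17,"wx":0,"wy":0,"wz":0,"hand":0},{"x":0,"y":0,"z":0.12,"wx":0,"wy":0,"wz":0,"hand":0},{"x":0,"y":0,"z":0.07,"wx":0,"wy":0,"wz":0,"hand":0},{"x":0,"y":0,"z":0,"wx":0,"wy":0,"wz":0,"hand":0},{"x":0,"y":0,"z":0,"wx":0,"wy":0,"wz":0,"hand":0},{"x":0,"y":0,"z":0,"wx":0,"wy":0,"wz":0,"hand":0}]'; python3 -m pendant '[{"x":0.06,"y":0,"z":0,"wx":0,"wy":0,"wz":0,"hand":0},{"x":0.06,"y":0,"z":0,"wx":0,"wy":0,"wz":0,"hand":0},{"x":0.06,"y":0,"z":0,"wx":0,"wy":0,"wz":0,"hand":0},{"x":0.05,"y":0,"z":0,"wx":0,"wy":0,"wz":0,"hand":0}]'; python3 -m pendant '[{"x":0.05,"y":0,"z":0,"wx":0,"wy":0,"wz":0,"hand":0},{"x":0.05,"y":0,"z":0,"wx":0,"wy":0,"wz":0,"hand":0},{"x":0.05,"y":0,"z":0,"wx":0,"wy":0,"wz":0,"hand":0}]'
```

```text
t: 7.25
tool_pos: [0.5309, -0.0926, 0.0882]
tcp_rot: [[0.076, 0.997, 0.001], [0.997, -0.076, -0.0], [-0.0, 0.001, -1.0]]
wrist_force: [-0.4, -0.2, -2.0]
width: 0.217
grip_force: 79.9
t: 7.75
tool_pos: [0.5319, -0.0735, 0.0877]
tcp_rot: [[0.076, 0.997, -0.0], [0.997, -0.076, 0.0], [0.0, -0.0, -1.0]]
wrist_force: [-0.7, -0.3, -2.4]
width: 0.22
grip_force: 79.9
t: 8.12
tool_pos: [0.5326, -0.0626, 0.0876]
tcp_rot: [[0.077, 0.997, -0.0], [0.997, -0.077, -0.001], [-0.001, -0.0, -1.0]]
wrist_force: [0.6, -2.6, -3.6]
width: 0.22
grip_force: 79.8
```

```bash
python3 -m pendant '[{"x":0.06,"y":-0.02,"z":0,"wx":0,"wy":0,"wz":0,"hand":0},{"x":0.08,"y":-0.02,"z":0,"wx":0,"wy":0,"wz":0,"hand":0},{"x":0.1,"y":-0.02,"z":0,"wx":0,"wy":0,"wz":0,"hand":0},{"x":0.1,"y":-0.02,"z":0,"wx":0,"wy":0,"wz":0,"hand":0}]';python3 -m pendant '[{"x":0.1,"y":-0.02,"z":0,"wx":0,"wy":0,"wz":0,"hand":0},{"x":0.1,"y":-0.02,"z":0,"wx":0,"wy":0,"wz":0,"hand":0},{"x":0.1,"y":-0.02,"z":0,"wx":0,"wy":0,"wz":0,"hand":0},{"x":0.1,"y":-0.02,"z":0,"wx":0,"wy":0,"wz":0,"hand":0},{"x":0.1,"y":-0.02,"z":0,"wx":0,"wy":0,"wz":0,"hand":0},{"x":0.1,"y":-0.02,"z":0,"wx":0,"wy":0,"wz":0,"hand":0},{"x":0.1,"y":-0.02,"z":0,"wx":0,"wy":0,"wz":0,"hand":0}]'
python3 - <<'E'
from h import *
im=snap("top","top2"); s=state(); print(s["tool_pos"],s["wrist_force"],s["t"]); R=s["tcp_rot"]
print("tip",s["tool_pos"]+R@[-.212,0,.065])
a=cv2.imread("pics/top2.png"); cv2.imwrite("pics/c3.png",cv2.resize(a[185:265,285:425],None,fx=5.7,fy=5.7,interpolation=cv2.INTER_CUBIC))
E
```

```text
t: 8.62
tool_pos: [0.5284, -0.0338, 0.0877]
tcp_rot: [[0.076, 0.997, -0.0], [0.997, -0.076, 0.0], [0.0, -0.0, -1.0]]
wrist_force: [0.4, -1.8, -3.0]
width: 0.218
grip_force: 79.7
t: 9.5
tool_pos: [0.5215, 0.0227, 0.0877]
tcp_rot: [[0.076, 0.997, -0.0], [0.997, -0.076, 0.0], [0.0, -0.0, -1.0]]
wrist_force: [0.0, -2.9, -3.8]
width: 0.22
grip_force: 79.7
[0.52124748 0.02422335 0.08764404] [-0.45036612  0.25054801 -2.69345577] 9.55
tip [ 0.50533774 -0.18711412  0.02243398]
```

View pics/c3.png

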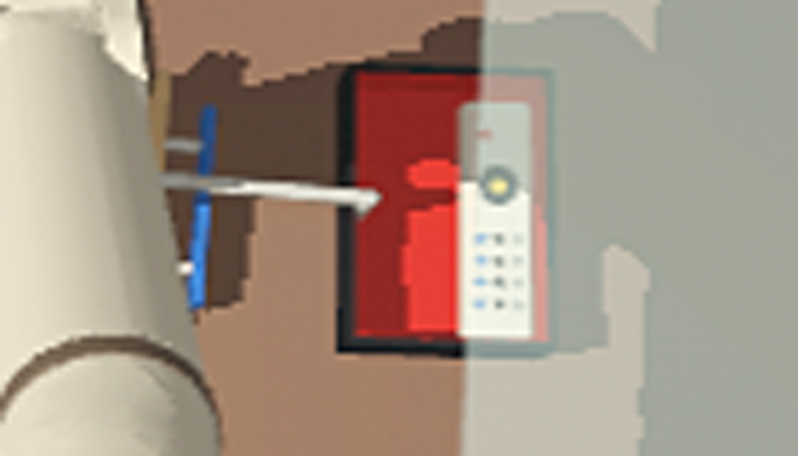

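```bash
python3 -m pendant '[{"x":0.06,"y":0.005,"z":0,"wx":0,"wy":0,"wz":0,"hand":0},{"x":0.09,"y":0.005,"z":0,"wx":0,"wy":0,"wz":0,"hand":0},{"x":0.1,"y":0.005,"z":0,"wx":0,"wy":0,"wz":0,"hand":0},{"x":0.1,"y":0.005,"z":0,"wx":0,"wy":0,"wz":0,"hand":0},{"x":0.1,"y":0.005,"z":0,"wx":0,"wy":0,"wz":0,"hand":0},{"x":0.1,"y":0.005,"z":0,"wx":0,"wy":0,"wz":0,"hand":0},{"x":0.1,"y":0.005,"z":0,"wx":0,"wy":0,"wz":0,"hand":0},{"x":0.08,"y":0.005,"z":0,"wx":0,"wy":0,"wz":0,"hand":0}]'
for i in 1; do python3 -m pendant '[{"x":0.025,"y":0.001,"z":0,"wx":0,"wy":0,"wz":0,"hand":0},{"x":0.025,"y":0.001,"z":0,"wx":0,"wy":0,"wz":0,"hand":0},{"x":0.025,"y":0.001,"z":0,"wx":0,"wy":0,"wz":0,"hand":0}]'; done
python3 - <<'E'
from h import *
im=snap("top","top3"); s=state(); print(s["tool_pos"],s["wrist_force"],s["t"]); R=s["tcp_rot"]
print("tip",s["tool_pos"]+R@[-.212,0,.065])
a=cv2.imread("pics/top3.png"); cv2.imwrite("pics/c4.png",cv2.resize(a[185:265,285:425],None,fx=5.7,fy=5.7,interpolation=cv2.INTER_CUBIC))
E
```

```text
t: 10.55
tool_pos: [0.5292, 0.0808, 0.0877]
tcp_rot: [[0.076, 0.997, -0.0], [0.997, -0.076, 0.0], [0.0, -0.0, -1.0]]
wrist_force: [-0.0, -3.8, -3.2]
width: 0.217
grip_force: 79.8
t: 10.92
tool_pos: [0.5299, 0.0858, 0.0876]
tcp_rot: [[0.077, 0.997, -0.0], [0.997, -0.077, -0.0], [-0.0, -0.0, -1.0]]
wrist_force: [-0.2, -2.6, -3.0]
width: 0.217
grip_force: 79.7
[0.5298983  0.08630757 0.08766689] [ 1.18821518 -3.07233722 -2.77555966] 10.975
tip [ 0.51370008 -0.1250618   0.02263146]
```

View pics/c4.png

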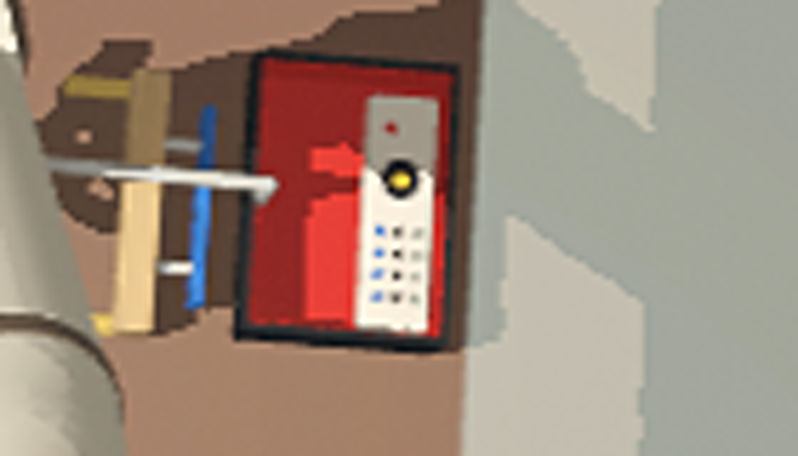

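```bash
python3 -m pendant '[{"x":0.03,"y":-0.001,"z":0,"wx":0,"wy":0,"wz":0,"hand":0},{"x":0.03,"y":-0.001,"z":0,"wx":0,"wy":0,"wz":0,"hand":0},{"x":0.03,"y":-0.001,"z":0,"wx":0,"wy":0,"wz":0,"hand":0},{"x":0.03,"y":-0.001,"z":0,"wx":0,"wy":0,"wz":0,"hand":0},{"x":0.02,"y":-0.001,"z":0,"wx":0,"wy":0,"wz":0,"hand":0}]' | grep -E "t:|pos|wrist"
python3 -m pendant '[{"x":0.02,"y":0,"z":0,"wx":0,"wy":0,"wz":0,"hand":0},{"x":0.01,"y":0,"z":0,"wx":0,"wy":0,"wz":0,"hand":0}]' | grep -E "t:|pos|wrist"
python3 -m pendant '[{"x":0.02,"y":0,"z":0,"wx":0,"wy":0,"wz":0,"hand":0},{"x":0.01,"y":0,"z":0,"wx":0,"wy":0,"wz":0,"hand":0}]' | grep -E "t:|pos|wrist"
```

```text
t: 11.6
tool_pos: [0.5304, 0.0976, 0.0877]
tcp_rot: [[0.076, 0.997, 0.0], [0.997, -0.076, 0.0], [0.0, 0.0, -1.0]]
wrist_force: [0.1, -2.6, -2.9]
t: 11.85
tool_pos: [0.5305, 0.0998, 0.0877]
tcp_rot: [[0.076, 0.997, -0.0], [0.997, -0.076, 0.0], [0.0, -0.0, -1.0]]
wrist_force: [0.3, -2.8, -3.3]
t: 12.1
tool_pos: [0.5307, 0.1022, 0.0877]
tcp_rot: [[0.076, 0.997, -0.0], [0.997, -0.076, 0.0], [0.0, -0.0, -1.0]]
wrist_force: [-0.2, -2.3, -3.5]
```

```bash
M='t:|pos:|wrist'
python3 -m pendant '[{"x":0.015,"y":0,"z":0,"wx":0,"wy":0,"wz":0,"hand":0},{"x":0.01,"y":0,"z":0,"wx":0,"wy":0,"wz":0,"hand":0}]' | grep -E "$M"
python3 -m pendant '[{"x":0.01,"y":0,"z":0,"wx":0,"wy":0,"wz":0,"hand":0},{"x":0.005,"y":0,"z":0,"wx":0,"wy":0,"wz":0,"hand":0}]' | grep -E "$M"
```

```text
t: 12.35
tool_pos: [0.5309, 0.1041, 0.0877]
tcp_rot: [[0.076, 0.997, -0.0], [0.997, -0.076, 0.0], [0.0, -0.0, -1.0]]
wrist_force: [-1.0, -2.6, -3.4]
t: 12.6
tool_pos: [0.531, 0.1053, 0.0877]
tcp_rot: [[0.076, 0.997, -0.0], [0.997, -0.076, 0.0], [0.0, -0.0, -1.0]]
wrist_force: [-0.5, -2.4, -2.8]
```

```bash
M='t:|pos:|wrist_f'
python3 -m pendant '[{"x":0.01,"y":0,"z":0,"wx":0,"wy":0,"wz":0,"hand":0},{"x":0.005,"y":0,"z":0,"wx":0,"wy":0,"wz":0,"hand":0}]' | grep -E "$M"
python3 -m pendant '[{"x":0.01,"y":0,"z":0,"wx":0,"wy":0,"wz":0,"hand":0},{"x":0.005,"y":0,"z":0,"wx":0,"wy":0,"wz":0,"hand":0}]' | grep -E "$M"
```

```text
t: 12.85
tool_pos: [0.5311, 0.1065, 0.0877]
tcp_rot: [[0.076, 0.997, -0.0], [0.997, -0.076, 0.0], [0.0, -0.0, -1.0]]
wrist_force: [-0.8, -3.3, -2.8]
t: 13.1
tool_pos: [0.5312, 0.1077, 0.0877]
tcp_rot: [[0.076, 0.997, -0.0], [0.997, -0.076, -0.0], [-0.0, -0.0, -1.0]]
wrist_force: [-0.7, -3.1, -3.2]
```

```bash
M='pos:|wrist_f'
python3 -m pendant '[{"x":0.01,"y":0,"z":0,"wx":0,"wy":0,"wz":0,"hand":0},{"x":0.005,"y":0,"z":0,"wx":0,"wy":0,"wz":0,"hand":0}]' | grep -E "$M"
```

```text
tool_pos: [0.5312, 0.1083, 0.0876]
wrist_force: [-0.6, -4.5, -3.0]
```

```bash
python3 -m pendant '[{"x":0.01,"y":0,"z":0,"wx":0,"wy":0,"wz":0,"hand":0},{"x":0,"y":0,"z":0,"wx":0,"wy":0,"wz":0,"hand":0}]' | grep -E "pos:|wrist_f"
```

```text
tool_pos: [0.5312, 0.1087, 0.0875]
wrist_force: [-0.9, -6.2, -3.7]
```

```bash
python3 -m pendant '[{"x":0.01,"y":0,"z":0,"wx":0,"wy":0,"wz":0,"hand":0},{"x":0,"y":0,"z":0,"wx":0,"wy":0,"wz":0,"hand":0}]' | grep -E "pos:|wrist_f"
```

```text
tool_pos: [0.5312, 0.109, 0.0874]
wrist_force: [-0.3, -7.3, -3.2]
```

```bash
python3 -m pendant '[{"x":0.012,"y":0,"z":0,"wx":0,"wy":0,"wz":0,"hand":0},{"x":0,"y":0,"z":0,"wx":0,"wy":0,"wz":0,"hand":0}]' | grep -E "pos:|wrist_f"
```

```text
tool_pos: [0.5312, 0.1094, 0.0873]
wrist_force: [-0.6, -7.9, -3.2]
```

```bash
python3 -m pendant '[{"x":0.01,"y":0,"z":0,"wx":0,"wy":0,"wz":0,"hand":0},{"x":0,"y":0,"z":0,"wx":0,"wy":0,"wz":0,"hand":0},{"x":0,"y":0,"z":0,"wx":0,"wy":0,"wz":0,"hand":0}]' | grep -E "pos:|wrist_f"; python3 -m pendant '[{"x":0,"y":0,"z":0,"wx":0,"wy":0,"wz":0,"hand":0},{"x":0,"y":0,"z":0,"wx":0,"wy":0,"wz":0,"hand":0}]' | grep -E "pos:|wrist_f"
```

```text
tool_pos: [0.5312, 0.1097, 0.0872]
wrist_force: [1.3, -8.5, -4.0]
tool_pos: [0.5313, 0.1097, 0.0872]
wrist_force: [0.1, -8.4, -4.5]
```

```bash
python3 -m pendant '[{"x":0.012,"y":0,"z":0,"wx":0,"wy":0,"wz":0,"hand":0},{"x":0.006,"y":0,"z":0,"wx":0,"wy":0,"wz":0,"hand":0},{"x":0,"y":0,"z":0,"wx":0,"wy":0,"wz":0,"hand":0}]' | grep -E "pos:|wrist_f"
```

```text
tool_pos: [0.5312, 0.1101, 0.0871]
wrist_force: [0.5, -10.5, -4.2]
```

```bash
python3 -m pendant '[{"x":0.008,"y":0,"z":0,"wx":0,"wy":0,"wz":0,"hand":0},{"x":0,"y":0,"z":0,"wx":0,"wy":0,"wz":0,"hand":0},{"x":0,"y":0,"z":0,"wx":0,"wy":0,"wz":0,"hand":0},{"x":0,"y":0,"z":0,"wx":0,"wy":0,"wz":0,"hand":0},{"x":0,"y":0,"z":0,"wx":0,"wy":0,"wz":0,"hand":0},{"x":0,"y":0,"z":0,"wx":0,"wy":0,"wz":0,"hand":0}]' | grep -E "pos:|wrist_f"
python3 - <<'E'
from h import *
im=snap("top","top4"); s=state(); print(s["tool_pos"],s["wrist_force"],s["t"])
a=cv2.imread("pics/top4.png"); cv2.imwrite("pics/c5.png",cv2.resize(a[185:265,285:425],None,fx=5.7,fy=5.7,interpolation=cv2.INTER_CUBIC))
E
```

```text
tool_pos: [0.5313, 0.1104, 0.087]
wrist_force: [-0.2, -11.7, -4.9]
[0.53127056 0.11039483 0.08701824] [  0.77006096 -10.954222    -4.80445535] 15.9
```

View pics/c5.png

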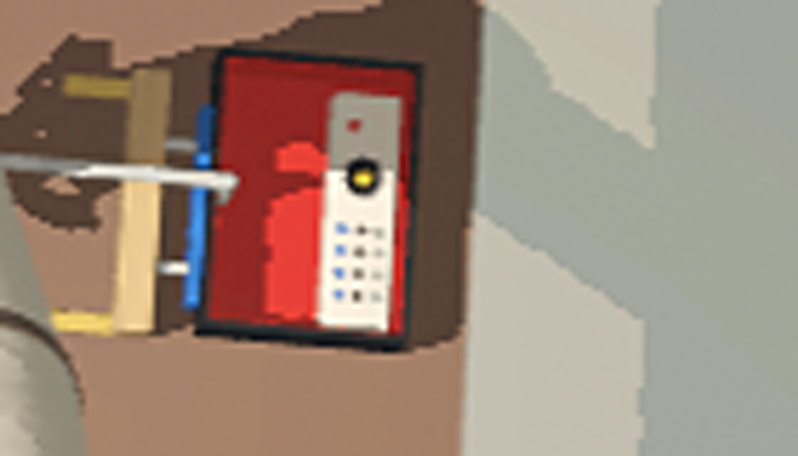

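```bash
python3 -m pendant '[{"x":-0.02,"y":0,"z":0,"wx":0,"wy":0,"wz":0,"hand":0},{"x":-0.02,"y":0,"z":0,"wx":0,"wy":0,"wz":0,"hand":0},{"x":-0.02,"y":0,"z":0,"wx":0,"wy":0,"wz":0,"hand":0},{"x":-0.03,"y":0,"z":0,"wx":0,"wy":0,"wz":0,"hand":0},{"x":-0.05,"y":0,"z":0,"wx":0,"wy":0,"wz":0,"hand":0},{"x":-0.05,"y":0,"z":0,"wx":0,"wy":0,"wz":0,"hand":0},{"x":-0.05,"y":0,"z":0,"wx":0,"wy":0,"wz":0,"hand":0},{"x":0,"y":0,"z":0,"wx":0,"wy":0,"wz":0,"hand":0},{"x":0,"y":0,"z":0,"wx":0,"wy":0,"wz":0,"hand":0}]' | grep -E "pos:|wrist_f"
python3 -m pendant '[{"x":0,"y":0,"z":-0.1,"wx":0,"wy":0,"wz":0,"hand":0},{"x":0,"y":0,"z":-0.2,"wx":0,"wy":0,"wz":0,"hand":0},{"x":0,"y":0,"z":-0.25,"wx":0,"wy":0,"wz":0,"hand":0},{"x":0,"y":0,"z":-0.25,"wx":0,"wy":0,"wz":0,"hand":0},{"x":0,"y":0,"z":-0.15,"wx":0,"wy":0,"wz":0,"hand":0},{"x":0,"y":0,"z":0,"wx":0,"wy":0,"wz":0,"hand":0},{"x":0,"y":0,"z":0,"wx":0,"wy":0,"wz":0,"hand":0}]'
```

```text
tool_pos: [0.5303, 0.0953, 0.0878]
wrist_force: [-0.1, 0.2, -2.1]
t: 17.9
tool_pos: [0.5298, 0.095, 0.1633]
tcp_rot: [[0.076, 0.997, -0.001], [0.997, -0.076, -0.0], [-0.0, -0.001, -1.0]]
wrist_force: [-1.0, 0.5, -2.1]
width: 0.222
grip_force: 79.8
```

```bash
python3 -m pendant '[{"x":0.2,"y":-0.02,"z":0,"wx":0,"wy":0,"wz":0,"hand":0},{"x":0.4,"y":-0.02,"z":0,"wx":0,"wy":0,"wz":0,"hand":0},{"x":0.4,"y":-0.02,"z":0,"wx":0,"wy":0,"wz":0,"hand":0},{"x":0.4,"y":-0.02,"z":0,"wx":0,"wy":0,"wz":0,"hand":0},{"x":0.4,"y":-0.02,"z":0,"wx":0,"wy":0,"wz":0,"hand":0},{"x":0.4,"y":-0.02,"z":0,"wx":0,"wy":0,"wz":0,"hand":0},{"x":0.4,"y":-0.03,"z":0,"wx":0,"wy":0,"wz":0,"hand":0},{"x":0.25,"y":-0.02,"z":0,"wx":0,"wy":0,"wz":0,"hand":0},{"x":0.135,"y":0,"z":0,"wx":0,"wy":0,"wz":0,"hand":0},{"x":0,"y":0,"z":0,"wx":0,"wy":0,"wz":0,"hand":0},{"x":0,"y":0,"z":0,"wx":0,"wy":0,"wz":0,"hand":0},{"x":0,"y":0,"z":0,"wx":0,"wy":0,"wz":0,"hand":0}]'
python3 wm.py w3; python3 - <<'E'
from h import *
snap("top","top5")
E
```

```text
t: 19.4
tool_pos: [0.5353, 0.3328, 0.1638]
tcp_rot: [[0.078, 0.997, 0.0], [0.997, -0.078, -0.001], [-0.001, 0.0, -1.0]]
wrist_force: [0.2, -0.1, -2.5]
width: 0.224
grip_force: 79.8
[0.53941341 0.40125899 0.29204849]
[0.53525922 0.33302498 0.16379342] [[0.0779, 0.997, 0.0001], [0.997, -0.0779, -0.0004], [-0.0004, 0.0001, -1.0]] 19.45
((274.5, 267.5), (139.0, 47.0), 90.0) [[0.5224, 0.3625], [0.5505, 0.3603], [0.5449, 0.2622], [0.5127, 0.2647]] [0.53289146 0.31590091 0.122     ]
```

View pics/w3.png

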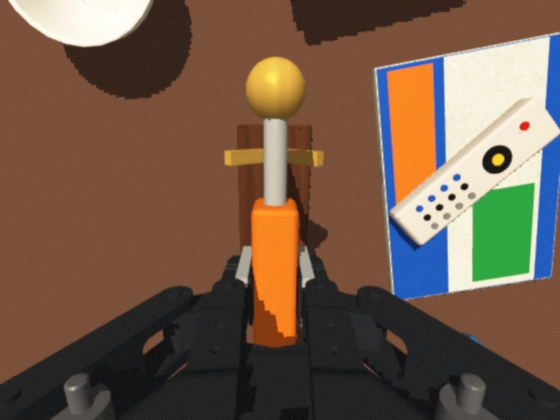

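The hook is held in line over the rest: the rear notch sits at (274,158), and the neck runs over it at column 275. I'll lower it now.

```bash
python3 -m pendant '[{"x":0,"y":0,"z":0.2,"wx":0,"wy":0,"wz":0,"hand":0},{"x":0,"y":0,"z":0.2,"wx":0,"wy":0,"wz":0,"hand":0},{"x":0,"y":0,"z":0.15,"wx":0,"wy":0,"wz":0,"hand":0},{"x":0,"y":0,"z":0.08,"wx":0,"wy":0,"wz":0,"hand":0},{"x":0,"y":0,"z":0.04,"wx":0,"wy":0,"wz":0,"hand":0},{"x":0,"y":0,"z":0.03,"wx":0,"wy":0,"wz":0,"hand":0},{"x":0,"y":0,"z":0,"wx":0,"wy":0,"wz":0,"hand":0},{"x":0,"y":0,"z":0,"wx":0,"wy":0,"wz":0,"hand":0}]' | grep -E "pos:|wrist_f"
```

```text
tool_pos: [0.5351, 0.3344, 0.1081]
wrist_force: [0.0, -1.0, -1.8]
```

```bash
python3 -m pendant '[{"x":0,"y":0,"z":0.015,"wx":0,"wy":0,"wz":0,"hand":0},{"x":0,"y":0,"z":0,"wx":0,"wy":0,"wz":0,"hand":0},{"x":0,"y":0,"z":0,"wx":0,"wy":0,"wz":0,"hand":0.5},{"x":0,"y":0,"z":0,"wx":0,"wy":0,"wz":0,"hand":1},{"x":0,"y":0,"z":0,"wx":0,"wy":0,"wz":0,"hand":1},{"x":0,"y":0,"z":0,"wx":0,"wy":0,"wz":0,"hand":1},{"x":0,"y":0,"z":0,"wx":0,"wy":0,"wz":0,"hand":1},{"x":0,"y":0,"z":0,"wx":0,"wy":0,"wz":0,"hand":1},{"x":0,"y":0,"z":-0.2,"wx":0,"wy":0,"wz":0,"hand":1},{"x":0,"y":0,"z":-0.3,"wx":0,"wy":0,"wz":0,"hand":1},{"x":0,"y":0,"z":-0.4,"wx":0,"wy":0,"wz":0,"hand":1},{"x":0,"y":0,"z":-0.4,"wx":0,"wy":0,"wz":0,"hand":1},{"x":0,"y":0,"z":-0.4,"wx":0,"wy":0,"wz":0,"hand":1},{"x":0,"y":0,"z":0,"wx":0,"wy":0,"wz":0,"hand":1},{"x":0,"y":0,"z":0,"wx":0,"wy":0,"wz":0,"hand":1}]'
python3 - <<'E'
from h import *
w=get_image("wrist")["color"][:,:,::-1]; im=snap("top","top6"); a=im["color"][:,:,::-1]
c=cv2.resize(a[185:265,285:425],(560,320),interpolation=cv2.INTER_CUBIC)
cv2.imwrite("pics/f.png",np.hstack([cv2.resize(w,(400,300)),cv2.resize(c,(400,300))]))
E
```

```text
t: 22.38
tool_pos: [0.5347, 0.3341, 0.2429]
tcp_rot: [[0.076, 0.997, 0.0], [0.997, -0.076, 0.0], [0.0, 0.0, -1.0]]
wrist_force: [-0.8, -0.3, -0.4]
width: 0.997
grip_force: 0.0
```

View pics/f.png

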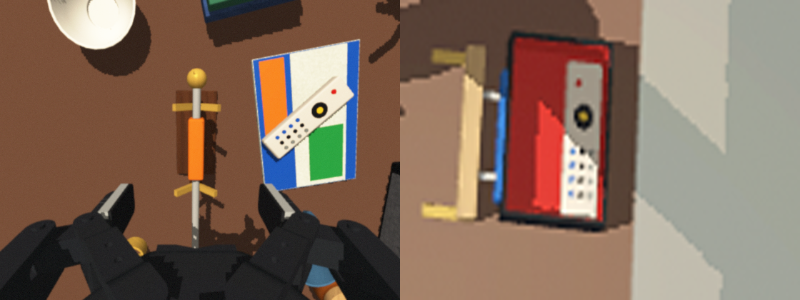

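The hook lies in both notches: ball at (196,77), handle at (196,148). The caddy sits flat against the buffer along column 505, with the remote inside.

```bash
python3 -c "
from h import *
print(finish_job())"
```

```text
the job is handed in; nothing more can be done
None
```

I handed the job in at about 22 s: the caddy was pressed on the buffer at an estimated 8–9 N and left against it with the remote inside, and the hook is back in its rest; the hand-in reported no verdict, so I can't confirm it passed.

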